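# Lock the sliding fence against the herb keeper

### The job

Stop the herb keeper from rattling on the railing board: turn the black wing knob anticlockwise to free the sliding fence, slide the fence along its rail until its sprung plate holds the keeper gently but firmly, square against the fixed end stop, with the spring pressed about half-way in (not just touching, not bottomed), and then turn the knob clockwise until it is tight, so that the fence stays there when you let go. Leave the other things on the board and the table where they are.

Things in the scene. Friction and masses are not known exactly. Their poses are not given: they have to be found in the camera images.
- board: Birch board 320 x 520 x 18 mm, held to the railing by a steel C-clamp at its far edge (leave that alone). Origin: centre of its underside; x away from the robot, y along the rail towards the end stop, z up. The fence's aluminium rail runs along y (-210 to 210 mm) at x = -75 mm, its centre line 56 mm above the underside.
- carriage_mid (a point): Centre of the carriage block (60 x 70 x 36 mm) on the rail's centre line; axes as the board. It carries the knob, on a slanted pedestal, and the fence: a blade 8 mm thick across the board to 160 mm in +x of this point, its top 19 mm above it. Slides 260 mm along board y; freed it drags with about 3 N (a little more when moving); with the knob tight it holds over 20 N.
- stop_face (a point): Centre of the face of the fixed end stop that the keeper must rest on: an upright aluminium plate 120 mm wide (board x), 62 mm high. Axes as the board; the face looks to the board's -y.
- plate: The fence's sprung plate, grey, 110 mm (x) x 6 mm (y) x 46 mm high, on the end-stop side of the blade. Origin: its centre; its pressing face is 3 mm from that in +y; axes as the board. With the spring out it is 100 mm in +x and 17 mm in +y of the carriage's centre. It yields 8 mm towards the blade against a spring of 1.5 N per mm (12 N when bottomed).
- knob_grip (a point): Grip point of the black wing knob, on its axis, 35 mm in board -y and 65 mm above the carriage's centre. z: along the axis, outwards, leaning 35 degrees from vertical to the board's -y (away from the end stop). x: along the wing; y: through its thickness. The wing is 70 mm long, 14 mm thick, from 22 mm below this point to 16 mm above it along z; the pedestal's top is 32 mm below it.
- knob (a joint): Angle of the wing knob, rad: 0 at the slack end stop; grows clockwise as seen from outside (tightening), at most 2.2; at 1.05 the wing lies in the board's y-z plane. Below 0.5 the fence runs free; the clamp begins to bite at about 0.7 and is tight above 1.4. It stays where it is left. Turning takes about 0.15 N m free, up to 0.3 N m tight.
- keeper: Silicone herb keeper with a closed flip-top lid, about 0.25 kg, loose on the board: 100 mm (x) x 90 mm (y) x 68 mm high, a small tab on its -x face. Origin: centre of its underside. It stands between the sprung plate and the end stop, with a gap on both sides, and slides when pushed with 1 to 3 N.
- shot_cup: Glass shot cup, 46 mm across, 62 mm high, on the far part of the board beyond the fence's end. Origin: centre of its underside. Leave alone.
- tie_dispenser: Round green plastic plant tie dispenser, 48 mm across, 34 mm high, on the far part of the board. Origin: centre of its underside. Leave alone.
- tea_strainer: Stainless steel tea strainer with a handle, 190 mm long, 36 mm high, on the table to the left. Origin: under the bowl's centre. Leave alone.
- herb_pot: Terracotta pot with a herb, 102 mm across, 180 mm high, on the table to the left. Origin: centre of its underside. Leave alone.
- mug: White mug, 82 mm across, 92 mm high, on the table to the right. Origin: centre of its underside. Leave alone.
- trowel: Hand trowel, 255 mm long, 27 mm high, on the table to the right. Origin: near the root of its blade, at table height; x along it. Leave alone.
Not all that is in view belongs to the job. Leave any pink or turquoise look-alike of the keeper alone.

How it is judged:
On the way, in this order (a step that is already met when the one before it is completed fails the run):
1. the knob is turned anticlockwise until the fence runs free (below 0.5 rad) (value of joint knob below 0.5 rad), for 0.1 s.
2. the sprung plate holds the keeper square against the end stop with 2 to 10 N (contact force between plate and keeper between 2 and 10 N and y of keeper in the frame of stop_face between -0.048 and -0.042 m and x of keeper in the frame of stop_face between -0.03 and 0.03 m and angle between the y axis of keeper and the y axis of board, either way round below 0.05 rad and angle between keeper's own z axis and vertical below 0.05 rad), for 0.2 s.
3. the knob is turned tight (above 1.4 rad) (value of joint knob above 1.4 rad), for 0.2 s.
At the end, for the whole second after the job is handed in: The knob is tight (joint above 1.4 rad) and, with nothing held, the sprung plate presses the keeper with 2 to 10 N (spring 1.3 to 6.7 mm in), the keeper standing flat, at rest, within 3 mm of touching the end stop, within 30 mm of the stop's middle and square to the board within 0.05 rad (all of step 2 and value of joint knob above 1.4 rad and linear speed of each of keeper, plate below 0.01 m/s).
It fails at once if the keeper is pressed hard by the plate (over 30 N) (contact force between plate and keeper above 30 N).
It fails at once if one of the other things (cup, dispenser, strainer, pot, mug, trowel) is moved by over 20 mm (distance of any of shot_cup, tie_dispenser, tea_strainer, herb_pot, mug, trowel from where it was at the start of the episode above 0.02 m).
It also fails if it takes over 61 s, if anything falls off the work surface, if the arm or the gripper's body presses on something with over 40 N, if the wrist force passes 120 N, or if a joint passes its speed limit or range.

### The arm

A 6-joint arm with a two-finger parallel gripper is mounted at the origin on the work surface. World frame = base frame: x ahead of the robot, y to its left, z up, the work surface at z = 0. Lengths are in m, angles in rad, forces in N, time in s.
With the tool pointing down it reaches from about 0.35 to 0.875 m from the base axis. Payload 15.5 kg.
Tool frame: the origin (TCP) lies at the very end of the fingers, on their centre line; the grasp point (between the pads) lies manip.grip_point_offset behind it (manip.grip_point_offset is the distance from the TCP to the grasp point, in m); z points along the fingers, y is the line along which they close (so a half turn about z gives the same grasp; the last joint's range is limited). The gripper opens to 85 mm and grips with 20 to 120 N. Pads are 22 mm wide; open, the fingers measure 114 mm over their backs; the gripper's body (76 mm by 85 mm) begins 54 mm behind the grasp point. The pads swing forward as they close: fully open they stand 13 mm farther back than shut.
Start: joints at [-0.096, 0.494, 1.345, -0, 1.302, -0.096], TCP at [0.625, 0, 0.231] pointing down, gripper open.
Joint ranges: [-2.91, 2.91], [-0.82, 2.16], [0.22, 2.67], [-1.22, 4.37], [0.12, 2.79], [-3.08, 3.08]. Speed limits (rad/s): [1.89, 1.89, 2.57, 3.01, 3.01, 3.01].

### API

Orientations are given as a unit quaternion [x, y, z, w].
In Python, from plant import manip gives the robot as it stands. The module is installed in compiled form; this text tells all that it offers.
- The arm moves only by the tool drive_tool, never from a script. Its argument "commands" is a list of rows, each an object with "linear": the shift along the tool's x, y, z normalised to -1 to 1, where 1 is 0.2 m, a list of three; "twist": the turn, a rotation vector about the tool's x, y, z normalised to -1 to 1, where 1 is 2 rad, a list of three. In form: [{"linear": [dx, dy, dz], "twist": [ax, ay, az]}, ...]. A call has 1 to 20 rows; each row is the pose to reach, as a shift and turn from the pose commanded when the call began, along the tool's axes at that moment; what a row does not reach only later rows make up. A row lasts 1/10 s, in which the tool goes at most 50 mm and 8.59 degrees, less where a joint would pass 70% of its speed; a pose out of reach is approached as far as the arm can. A call with a number of a shift or a turn outside -1 to 1 is refused whole. A call with a gripper value outside its range is refused whole. "fingers" is the gripper's target within -1 to 1 (fully open at 1, half-way at 0, shut at -1), set as the call begins (left out, the last holds). The fingers move at their own pace and stop on an object; the grip force is fixed at half the most. Time passes only in rows, so rows that repeat a pose let the fingers close. It gives the time, the measured TCP pose, the force, the opening and the grip force at its end, in the units of the state.
- manip.state(): the state, without advancing time (a new reading comes with each control period).
- manip.get_image(name): name is "scene" or "side" or "wrist"; returns a dict with "image" (480x640x3 uint8, blue, green, red), "z_map" (480x640 float32, m along the optical axis (not along the pixel's ray), 0 where there is no reading), "vfov" (degrees; the focal length in pixels is half the picture's height over the tangent of half this angle, whatever the lens; pixels are square), "cx", "cy" (the principal point, pixels), "extrinsics" (4x4, takes a point from camera to world coordinates); the wrist camera has in their place "hand_eye" (4x4, takes a point from camera to tool coordinates, whose origin is the TCP and whose axes are the flange's). Camera axes: x right, y down, z forward; pixel columns grow to the right and rows downward; lengths in m; the calibration is good to about 2 mm. A picture is of the moment at which its call begins: read the wrist's pose just before it.
- manip.hand_in(): hands the job in; it is judged then, once.
The state is a dict: "time_s": time; "joint_pos": joint angles; "joint_velocities": joint speeds; "effort": joint torques, N m; "position": TCP position; "ee_rot": TCP orientation; "wrist_force": force on the tool from outside, world axes, zero at the start; "ft_torque": the same for the moment, N m; "grip_width": finger opening in m; "finger_force": force on a finger pad.
Only numpy, scipy, OpenCV 4.12 (cv2) and the standard library are available. Lean on these libraries where they do the work, as an engineer would, in place of code of your own. Each camera call takes 0.05 s, during which the arm holds its last target. There are 200 camera calls.

## Working session

There is one attempt and no reset: what is moved stays moved. The work goes in short steps, Python scripts to look and compute and a tool call to move; the robot and the scene stay as the last step left them, time stands still between calls to the robot, and variables do not carry over. Pictures are saved under pics/ and viewed, at most 10 in all, crops included, and the job is handed in when it is done.

Besides the shell and the picture viewer there is one more tool, called after ">>>" as name(argument=value, ...), one argument or row to a line, values as JSON. drive_tool: Moves the arm, as the interface text tells. Scaled input: -1 to 1 covers 0.2 m each way for a shift and 2 rad each way for a turn. Its arguments: {"type":"object","properties":{"commands":{"type":"array"},"fingers":{"type":"number"}},"required":["commands"]}

```bash
mkdir -p pics; cat > h.py <<'E'
import numpy as np, cv2
from plant import manip
def cap(name):
    d=manip.get_image(name); f=240/np.tan(np.radians(d['vfov'])/2); d['f']=f; return d
def cloud(d,E=None):
    E=d['extrinsics'] if E is None else E
    v,u=np.mgrid[:480,:640]; z=d['z_map']
    p=np.stack([(u-d['cx'])/d['f']*z,(v-d['cy'])/d['f']*z,z,np.ones_like(z)],-1)
    w=(p@np.array(E).T)[...,:3].copy(); w[z<=0]=np.nan; return w
E
python3 - <<'E'
from h import *
s=manip.state(); print(s['time_s'],s['position'],s['ee_rot'],s['wrist_force'],manip.grip_point_offset)
for n in ['scene','side']:
    d=cap(n); cv2.imwrite(f'pics/{n}0.png',d['image']); np.savez(f'{n}0.npz',im=d['image'],w=cloud(d)); print(n,d['f'],d['cx'],d['cy'],np.round(d['extrinsics'],3).tolist())
E
```

```text
0.0 [6.24650307e-01 5.00321503e-05 2.30700758e-01] [ 7.07100004e-01  7.07113303e-01 -3.86274808e-04 -4.60598553e-04] [0.13650365 0.69068695 0.24978956] 0.0187
scene 509.33233842573776 317.2093421025756 234.88041898691407 [[-0.135, 0.805, -0.578, 1.348], [0.991, 0.11, -0.079, 0.091], [0.0, -0.583, -0.812, 1.228], [0.0, 0.0, 0.0, 1.0]]
side 569.7362510155211 320.2858500347597 241.48441786773333 [[-0.957, -0.216, 0.191, 0.291], [-0.288, 0.669, -0.685, 0.953], [0.021, -0.711, -0.703, 1.083], [0.0, 0.0, 0.0, 1.0]]
```

View pics/scene0.png

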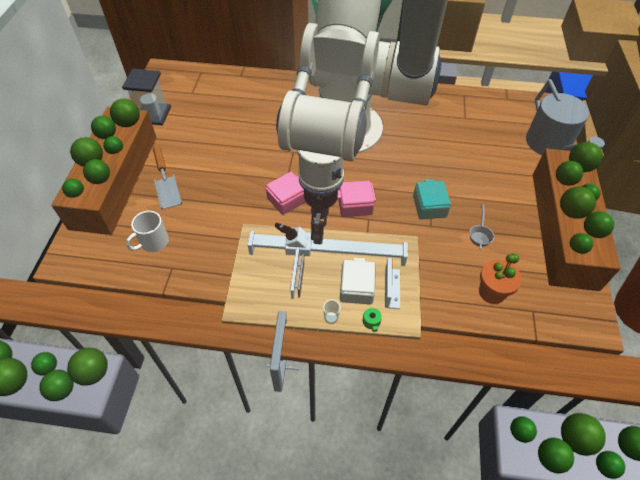

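View pics/side0.png

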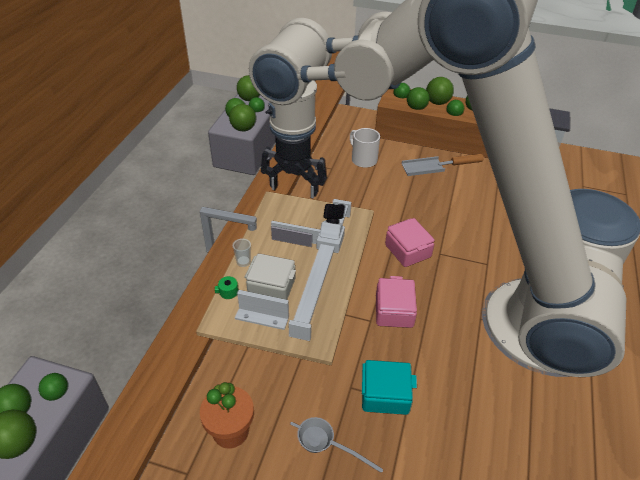

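Scene: the off-white keeper is at (358,281) on the board, with the fence blade at (298,270), end stop at (393,283), black wing knob at (287,231) and carriage at (298,240). Side: knob (334,212), keeper (270,277), plate (294,234), stop (263,305).
Keeper candidates in the scene view are off-white (358,281), pink (287,192) and (357,198), and turquoise (432,198). I choose the off-white one between the plate and the stop. Knob candidates are the black wing (287,231) and the dark gripper fingers (318,225). I choose the wing on the carriage.

```bash
python3 - <<'E'
from h import *
S={n:np.load(n+'0.npz') for n in ['scene','side']}
for n in S:
    im,w=S[n]['im'],S[n]['w']; hsv=cv2.cvtColor(im,cv2.COLOR_BGR2HSV)
    x,y,z=w[...,0],w[...,1],w[...,2]
    roi=np.zeros(z.shape,bool)
    if n=='scene': roi[222:335,220:425]=1
    else: roi[190:360,200:380]=1
    b=roi&(abs(z-.018)<.005)
    P=w[b][:,:2].astype(np.float32); r=cv2.minAreaRect(P); print(n,'board',r,np.median(z[b]))
    # keeper top
    k=roi&(abs(z-.086)<.006); 
    nl,lab,st,ce=cv2.connectedComponentsWithStats(k.astype(np.uint8))
    for i in range(1,nl):
        if st[i,4]>100: print(' z.086 comp',st[i],cv2.minAreaRect(w[lab==i][:,:2].astype(np.float32)),np.nanmedian(z[lab==i]))
    k=roi&(hsv[...,2]<50)&(z>.08)
    nl,lab,st,ce=cv2.connectedComponentsWithStats(k.astype(np.uint8))
    for i in range(1,nl):
        if st[i,4]>30: q=w[lab==i]; print(' black',st[i],q.mean(0).round(4),q.min(0).round(3),q.max(0).round(3))
side=cv2.resize(S['side']['im'][180:350,200:380],None,fx=4,fy=4,interpolation=cv2.INTER_CUBIC)[:600]
sc=cv2.resize(S['scene']['im'][220:340,225:425],None,fx=4,fy=4,interpolation=cv2.INTER_CUBIC)
cv2.imwrite('pics/cside.png',side); cv2.imwrite('pics/csc.png',sc)
E
```

```text
scene board ((0.6209754943847656, 0.01330229640007019), (0.32464301586151123, 0.5206863284111023), 2.7223198413848877) 0.018230900282434126
 z.086 comp [ 341  257   34   38 1066] ((0.6457040905952454, 0.10360459983348846), (0.11268997937440872, 0.08537907898426056), 2.39621901512146) 0.08574285385836544
side board ((0.6472519636154175, 0.019551098346710205), (0.4754125475883484, 0.5712766647338867), 14.979442596435547) 0.017925931776235693
 z.086 comp [320 228  22  11 116] ((0.5433979630470276, -0.056812599301338196), (0.05445955693721771, 0.027793992310762405), 24.33894920349121) 0.08589085204206703
 z.086 comp [ 245  253   51   35 1139] ((0.6446433067321777, 0.10488178580999374), (0.11180739849805832, 0.09024512022733688), 1.4261202812194824) 0.08536716387462995
 black [324 204  20  20 315] [ 0.5495 -0.0933  0.1218] [ 0.531 -0.129  0.095] [ 0.571 -0.068  0.151]
```

View pics/cside.png

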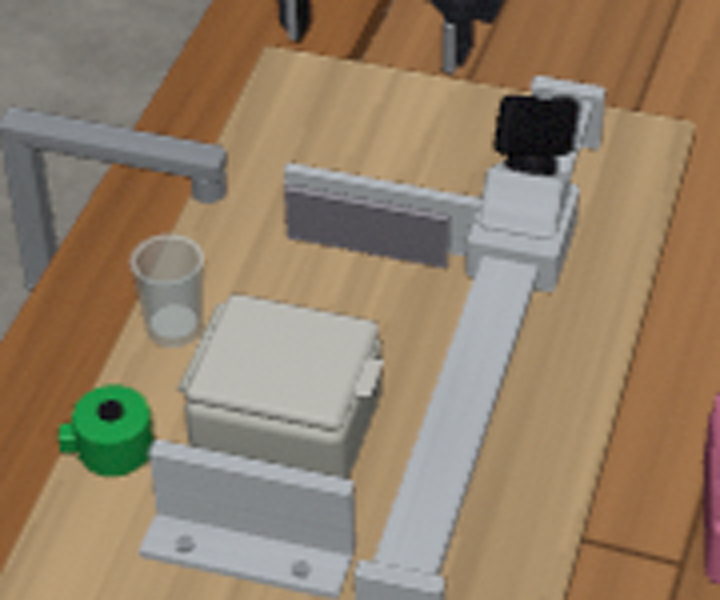

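View pics/csc.png

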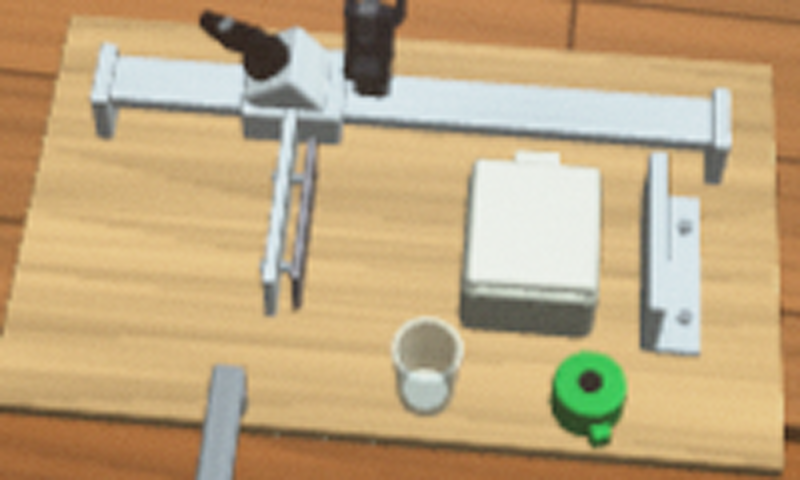

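Side crop: the wing knob is seen nearly edge-wide above its pedestal at (535,130), with the grey plate at (365,225) and the keeper lid at (290,345), tab toward the rail. Scene crop: the wing sits at (245,45), leaning left. The keeper (535,230) is clear of the plate and the stop.

```bash
cat >> h.py <<'E'
a=np.radians(2.72); C0=np.array([.621,.0133,0]); RB=np.array([[np.cos(a),-np.sin(a),0],[np.sin(a),np.cos(a),0],[0,0,1]])
E
python3 - <<'E'
from h import *
S={n:np.load(n+'0.npz') for n in ['scene','side']}
for n in S:
    im,w=S[n]['im'],S[n]['w']; b=(w-C0)@RB; hsv=cv2.cvtColor(im,cv2.COLOR_BGR2HSV)
    x,y,z=b[...,0],b[...,1],b[...,2]
    roi=(abs(x)<.17)&(abs(y)<.27)&(z>.03)&(z<.16)
    def rep(t,m):
        q=b[m]; 
        if len(q)>5: print(n,t,len(q),np.percentile(q,[1,50,99],axis=0).round(4).tolist())
    rep('blade top',roi&(abs(z-.075)<.004)&(x>-.035)&(x<.1)&(y<.0))
    rep('plate top',roi&(z>.03)&(z<.068)&(x>-.035)&(x<.1)&(y<.0))
    rep('carr top',roi&(abs(z-.074)<.003)&(x<-.04)&(x>-.11)&(y>-.18)&(y<0))
    rep('stop',roi&(x>-.035)&(x<.1)&(y>.14)&(z>.07))
    rep('stop all',roi&(x>-.035)&(x<.1)&(y>.145))
    rep('keeper top',roi&(x<.1)&(x>-.03)&(y>.02)&(y<.14)&(z>.08))
    # yaw of keeper
    q=b[roi&(x<.1)&(x>-.035)&(y>.02)&(y<.14)&(z>.08)][:,:2].astype(np.float32); print(cv2.minAreaRect(q))
    k=roi&(hsv[...,2]<60)&(z>.085)&(y<0)&(x<-.02); k=cv2.erode(k.astype(np.uint8),np.ones((2,2)))>0
    if n=='scene': k[:, 310:]=0
    rep('knob',k)
    q=b[k]; np.save(n+'knob.npy',q)
    if len(q): 
        zax=np.array([0,-np.sin(np.radians(35)),np.cos(np.radians(35))]); e2=np.array([0,np.cos(np.radians(35)),np.sin(np.radians(35))])
        c=q.mean(0); l=np.stack([q[:,0],q@e2,q@zax],-1); print(' knob local ex, e_up, z', np.percentile(l,[1,50,99],axis=0).round(4).tolist())
        u,s,vt=np.linalg.svd(l[:,:2]-l[:,:2].mean(0),full_matrices=False); print(s/np.sqrt(len(l)),vt[0])
    rep('cup',roi&(x>.1)&(y>-.0))
E
```

```text
scene blade top 161 [[-0.0317, -0.0842, 0.0712], [0.0279, -0.0778, 0.0743], [0.082, -0.0603, 0.0781]]
scene plate top 155 [[-0.0302, -0.0889, 0.0307], [0.0485, -0.076, 0.0515], [0.0856, -0.0601, 0.0675]]
scene carr top 102 [[-0.1028, -0.1143, 0.0711], [-0.053, -0.0583, 0.0741], [-0.0419, -0.0456, 0.0769]]
scene stop 196 [[-0.0321, 0.1648, 0.0704], [0.0306, 0.1701, 0.0789], [0.0842, 0.1757, 0.086]]
scene stop all 284 [[-0.0323, 0.1646, 0.0309], [0.0417, 0.1695, 0.0775], [0.0854, 0.1763, 0.0857]]
scene keeper top 1079 [[-0.023, 0.0473, 0.0805], [0.0355, 0.089, 0.0858], [0.0828, 0.1305, 0.0921]]
((0.029710572212934494, 0.08835279941558838), (0.1143600270152092, 0.08531548827886581), 0.7428951859474182)
scene knob 91 [[-0.0833, -0.1378, 0.0961], [-0.0612, -0.1036, 0.1239], [-0.0521, -0.0852, 0.1465]]
 knob local ex, e_up, z [[-0.0833, -0.0415, 0.1363], [-0.0612, -0.0156, 0.1622], [-0.0521, 0.0047, 0.1818]]
[0.01513367 0.00292124] [0.47517281 0.8798925 ]
scene cup 633 [[0.1047, 0.0067, 0.0317], [0.1305, 0.1083, 0.0526], [0.1565, 0.1524, 0.0833]]
side blade top 192 [[-0.0331, -0.085, 0.071
[... 306 characters left out ...]
.0235, 0.1749, 0.0785], [0.0814, 0.1802, 0.0849]]
side stop all 863 [[-0.0336, 0.1652, 0.0305], [0.0236, 0.1765, 0.0623], [0.082, 0.1808, 0.0832]]
side keeper top 1143 [[-0.0239, 0.0486, 0.0803], [0.0284, 0.093, 0.0854], [0.0808, 0.1332, 0.0903]]
((0.027962706983089447, 0.09035660326480865), (0.09024509787559509, 0.11180738359689713), 88.70613098144531)
side knob 284 [[-0.0962, -0.1357, 0.0962], [-0.078, -0.1005, 0.1203], [-0.0579, -0.0807, 0.1469]]
 knob local ex, e_up, z [[-0.0962, -0.0446, 0.135], [-0.078, -0.0127, 0.158], [-0.0579, 0.0073, 0.1783]]
[0.0177305  0.00351732] [-0.58341203 -0.81217634]
side cup 741 [[0.1031, 0.0057, 0.0309], [0.1244, 0.0479, 0.0524], [0.1523, 0.1556, 0.0815]]
```

```bash
cat >> h.py <<'E'
from scipy.spatial.transform import Rotation as Ro
t35=np.radians(35)
EX=RB@[1,0,0]; EU=RB@[0,np.cos(t35),np.sin(t35)]; ZA=RB@[0,-np.sin(t35),np.cos(t35)]
def kpose(phi,grip,back):  # tool pose with grasp point at grip(board) + back*axis, wing angle phi (deg)
    p=np.radians(phi); w=np.cos(p)*EX+np.sin(p)*EU
    R=np.stack([w,np.cross(-ZA,w),-ZA],1); return R,C0+RB@np.array(grip)+ZA*back-ZA*manip.grip_point_offset
def rel(R,p,s=None):
    s=s or manip.state(); Rc=Ro.from_quat(s['ee_rot']).as_matrix()
    print('lin',(Rc.T@(p-s['position'])/.2).round(4).tolist(),'tw',(Ro.from_matrix(Rc.T@R).as_rotvec()/2).round(4).tolist())
E
python3 -c "
from h import *
rel(*kpose(57,(-.075,-.112,.121),.09))"
```

```text
lin [-0.7152, -0.3565, 0.257] tw [0.0942, 0.2941, 0.2558]
```

>>> drive_tool(
  commands=[
    {"linear": [-0.24, -0.12, 0.03], "twist": [0.03, 0.1, 0.085]},
    {"linear": [-0.48, -0.24, 0.12], "twist": [0.06, 0.2, 0.17]},
    {"linear": [-0.715, -0.357, 0.257], "twist": [0.094, 0.294, 0.256]},
    {"linear": [-0.715, -0.357, 0.257], "twist": [0.094, 0.294, 0.256]},
    {"linear": [-0.715, -0.357, 0.257], "twist": [0.094, 0.294, 0.256]},
    {"linear": [-0.715, -0.357, 0.257], "twist": [0.094, 0.294, 0.256]},
    {"linear": [-0.715, -0.357, 0.257], "twist": [0.094, 0.294, 0.256]},
    {"linear": [-0.715, -0.357, 0.257], "twist": [0.094, 0.294, 0.256]},
    {"linear": [-0.715, -0.357, 0.257], "twist": [0.094, 0.294, 0.256]},
    {"linear": [-0.715, -0.357, 0.257], "twist": [0.094, 0.294, 0.256]},
    {"linear": [-0.715, -0.357, 0.257], "twist": [0.094, 0.294, 0.256]},
    {"linear": [-0.715, -0.357, 0.257], "twist": [0.094, 0.294, 0.256]},
  ],
  fingers=1,
)

```text
time_s: 1.3
position: [0.5537, -0.1426, 0.1801]
ee_rot: [0.827, 0.475, 0.138, -0.267]
wrist_force: [0.3, -1.2, -1.4]
grip_width: 0.0854
finger_force: 0.0
```

```bash
python3 - <<'E'
from h import *
G=(-.075,-.112,.121)
rel(*kpose(57,G,.09))
s=manip.state(); print(s['time_s'],s['joint_pos'],s['wrist_force'])
d=cap('wrist'); T=np.eye(4); T[:3,:3]=Ro.from_quat(s['ee_rot']).as_matrix(); T[:3,3]=s['position']
w=cloud(d,T@np.array(d['hand_eye'])); np.savez('wrist1.npz',im=d['image'],w=w); cv2.imwrite('pics/wrist1.png',d['image'])
L=w-(C0+RB@np.array(G)); l=np.stack([L@EX,L@EU,L@ZA],-1)
hsv=cv2.cvtColor(d['image'],cv2.COLOR_BGR2HSV)
for lo,hi in [(-.025,.03),(.008,.022)]:
    m=(np.hypot(l[...,0],l[...,1])<.055)&(l[...,2]>lo)&(l[...,2]<hi)&(hsv[...,2]<70)
    nl,lab,st,ce=cv2.connectedComponentsWithStats(m.astype(np.uint8))
    i=1+np.argmax(st[1:,4]); q=l[lab==i]; print(st[i],np.percentile(q,[1,50,99],axis=0).round(4).tolist()); 
    r=cv2.minAreaRect(q[:,:2].astype(np.float32)); print(r)
    u,sv,vt=np.linalg.svd(q[:,:2]-q[:,:2].mean(0),full_matrices=False); print(vt[0],np.degrees(np.arctan2(vt[0][1],vt[0][0])))
E
```

```text
lin [-0.0041, 0.0002, 0.002] tw [0.0008, 0.0002, 0.0007]
1.3 [-0.62761625  0.6484297   1.38560152  0.46479531  1.5237897  -0.22201305] [ 0.34043084 -1.15509026 -1.38276213]
[ 300  201   44  110 2608] [[-0.017, -0.0289, -0.022], [0.0066, 0.0035, 0.0148], [0.0239, 0.028, 0.0178]]
((0.002563195303082466, -0.0013373121619224548), (0.06504902243614197, 0.03236478567123413), 76.78916931152344)
[-0.54741924 -0.83685852] -123.19014132960861
[ 311  207   23  104 1871] [[-0.0174, -0.0294, 0.0103], [0.0062, 0.0047, 0.0156], [0.0234, 0.0276, 0.0178]]
((0.002660525031387806, -0.001213066279888153), (0.06801711022853851, 0.013752341270446777), 56.4688606262207)
[-0.54726158 -0.83696162] -123.17934818314585
```

View pics/wrist1.png

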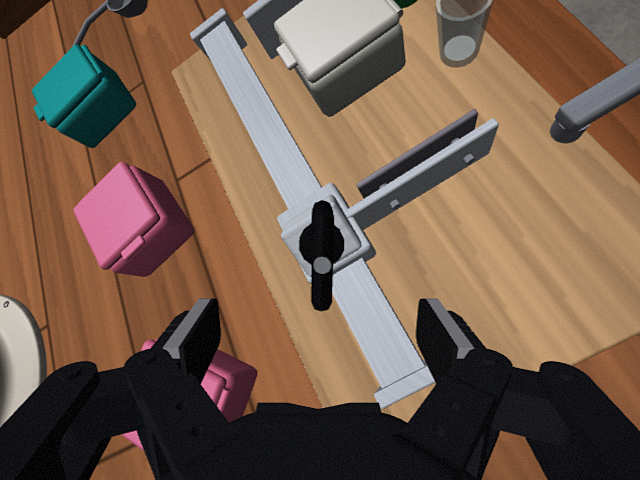

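The wrist view shows the black wing knob at (322,250), nearly along the image's vertical axis. It measures φ=56.8° (knob ≈1.63 rad) and is offset about 2.8 mm in tool y. Both fingers clear it.

>>> drive_tool(
  commands=[
    {"linear": [0, 0.014, 0.1], "twist": [0, 0, 0]},
    {"linear": [0, 0.014, 0.2], "twist": [0, 0, 0]},
    {"linear": [0, 0.014, 0.3], "twist": [0, 0, 0]},
    {"linear": [0, 0.014, 0.38], "twist": [0, 0, 0]},
    {"linear": [0, 0.014, 0.43], "twist": [0, 0, 0]},
    {"linear": [0, 0.014, 0.43], "twist": [0, 0, 0]},
    {"linear": [0, 0.014, 0.43], "twist": [0, 0, 0]},
  ],
)

```text
time_s: 2.05
position: [0.554, -0.0952, 0.1089]
ee_rot: [0.827, 0.475, 0.138, -0.267]
wrist_force: [-0.2, -0.2, 0.1]
grip_width: 0.0856
finger_force: 0.0
```

>>> drive_tool(
  commands=[
    {"linear": [0, 0, 0], "twist": [0, 0, 0]},
    {"linear": [0, 0, 0], "twist": [0, 0, 0]},
    {"linear": [0, 0, 0], "twist": [0, 0, 0]},
    {"linear": [0, 0, 0], "twist": [0, 0, 0]},
    {"linear": [0, 0, 0], "twist": [0, 0, 0]},
    {"linear": [0, 0, 0], "twist": [0, 0, 0]},
    {"linear": [0, 0, 0], "twist": [0, 0, 0]},
    {"linear": [0, 0, 0], "twist": [0, 0, 0]},
    {"linear": [0, 0, 0], "twist": [0, 0, 0]},
    {"linear": [0, 0, 0], "twist": [0, 0, 0]},
  ],
  fingers=-1,
)

```text
time_s: 3.05
position: [0.5535, -0.0949, 0.1088]
ee_rot: [0.827, 0.475, 0.138, -0.267]
wrist_force: [-3.3, -1.7, 5.3]
grip_width: 0.0131
finger_force: 59.1
```

>>> drive_tool(
  commands=[
    {"linear": [0, 0, 0], "twist": [0, 0, -0.06]},
    {"linear": [0, 0, 0], "twist": [0, 0, -0.12]},
    {"linear": [0, 0, 0], "twist": [0, 0, -0.18]},
    {"linear": [0, 0, 0], "twist": [0, 0, -0.24]},
    {"linear": [0, 0, 0], "twist": [0, 0, -0.3]},
    {"linear": [0, 0, 0], "twist": [0, 0, -0.36]},
    {"linear": [0, 0, 0], "twist": [0, 0, -0.42]},
    {"linear": [0, 0, 0], "twist": [0, 0, -0.48]},
    {"linear": [0, 0, 0], "twist": [0, 0, -0.54]},
    {"linear": [0, 0, 0], "twist": [0, 0, -0.6]},
    {"linear": [0, 0, 0], "twist": [0, 0, -0.65]},
    {"linear": [0, 0, 0], "twist": [0, 0, -0.68]},
    {"linear": [0, 0, 0], "twist": [0, 0, -0.68]},
    {"linear": [0, 0, 0], "twist": [0, 0, -0.68]},
    {"linear": [0, 0, 0], "twist": [0, 0, -0.68]},
  ],
)

```text
time_s: 4.55
position: [0.5518, -0.0945, 0.1086]
ee_rot: [0.344, 0.889, 0.275, -0.123]
wrist_force: [-14.8, -3.7, 8.5]
grip_width: 0.0136
finger_force: 59.5
```

```bash
cat >> h.py <<'E'
def info():
    s=manip.state(); R=Ro.from_quat(s['ee_rot']).as_matrix(); w=R[:,0]; phi=np.arctan2(w@EU,w@EX)
    g=s['position']-R[:,2]*manip.grip_point_offset
    print('t',s['time_s'],'phi',np.degrees(phi).round(1),'knob',(np.pi/2+1.05-phi).round(3),'grip board',(RB.T@(g-C0)).round(4),'F board',(RB.T@s['wrist_force']).round(2),'M',np.round(s['ft_torque'],2),'w',s['grip_width'])
    dy=RB@[0,1,0]; print('tool lin per m board y',(R.T@dy/.2).round(4).tolist()); return s
E
python3 -c "
from h import *
info()"
```

```text
t 4.55 phi 134.9 knob 0.266 grip board [-0.0742 -0.1151  0.124 ] F board [-14.96  -3.01   8.45] M [0.08 1.78 1.41] w 0.013626794130660902
tool lin per m board y [2.8947, 2.8938, 2.8717]
```

>>> drive_tool(
  commands=[
    {"linear": [0.007, -0.007, 0], "twist": [0, 0, 0]},
    {"linear": [0.036, 0.022, 0.0287], "twist": [0, 0, 0]},
    {"linear": [0.065, 0.051, 0.0574], "twist": [0, 0, 0]},
    {"linear": [0.094, 0.08, 0.0862], "twist": [0, 0, 0]},
    {"linear": [0.123, 0.109, 0.1149], "twist": [0, 0, 0]},
    {"linear": [0.152, 0.138, 0.1436], "twist": [0, 0, 0]},
    {"linear": [0.181, 0.167, 0.1723], "twist": [0, 0, 0]},
    {"linear": [0.21, 0.196, 0.201], "twist": [0, 0, 0]},
    {"linear": [0.239, 0.225, 0.2297], "twist": [0, 0, 0]},
    {"linear": [0.268, 0.254, 0.2585], "twist": [0, 0, 0]},
    {"linear": [0.268, 0.254, 0.2585], "twist": [0, 0, 0]},
    {"linear": [0.268, 0.254, 0.2585], "twist": [0, 0, 0]},
    {"linear": [0.268, 0.254, 0.2585], "twist": [0, 0, 0]},
  ],
)

```text
time_s: 5.85
position: [0.5473, -0.0049, 0.1086]
ee_rot: [0.345, 0.889, 0.275, -0.122]
wrist_force: [-5.8, 2.5, 6.0]
grip_width: 0.0131
finger_force: 59.3
```

```bash
cat >> h.py <<'E'
def meas(tag=None):
    for n in ['scene','side']:
        d=cap(n); b=(cloud(d)-C0)@RB; x,y,z=b[...,0],b[...,1],b[...,2]; v=cv2.cvtColor(d['image'],cv2.COLOR_BGR2HSV)
        if tag: cv2.imwrite(f'pics/{n}{tag}.png',d['image'])
        k=(x<.1)&(x>-.02)&(abs(z-.086)<.004)&(y>.0)&(y<.16)
        q=b[k][:,:2].astype(np.float32); 
        st=(x>-.03)&(x<.08)&(abs(z-.08)<.003)&(y>.16)
        bl=(x>0.03)&(x<.08)&(abs(z-.075)<.004)&(y<.09)
        print(n,'keeper',cv2.minAreaRect(q),len(q),'stop y',np.percentile(y[st],[2,50,98]).round(4),'blade y',np.percentile(y[bl],[5,50,95]).round(4) if bl.any() else 0)
E
python3 -c "
from h import *
info();meas()"
```

```text
t 5.85 phi 134.9 knob 0.266 grip board [-0.0745 -0.0254  0.1239] F board [-5.66  2.73  5.99] M [0.81 0.64 0.52] w 0.013095997402986625
tool lin per m board y [2.9004, 2.8907, 2.869]
scene keeper ((0.033006224781274796, 0.08885520696640015), (0.0853673443198204, 0.10480247437953949), 89.94683837890625) 962 stop y [0.1649 0.1749 0.7388] blade y [0.0072 0.0132 0.0526]
side keeper ((0.03132551535964012, 0.09091992676258087), (0.0891905277967453, 0.10271947085857391), 89.67453002929688) 1017 stop y [0.1652 0.174  0.5118] blade y [0.007  0.0144 0.0327]
```

>>> drive_tool(
  commands=[
    {"linear": [0.0058, 0.0058, 0.0058], "twist": [0, 0, 0]},
    {"linear": [0.0116, 0.0116, 0.0115], "twist": [0, 0, 0]},
    {"linear": [0.0174, 0.0174, 0.0172], "twist": [0, 0, 0]},
    {"linear": [0.0232, 0.0231, 0.023], "twist": [0, 0, 0]},
  ],
)

```text
time_s: 6.35
position: [0.547, 0.0024, 0.1086]
ee_rot: [0.345, 0.889, 0.275, -0.121]
wrist_force: [-6.4, -3.0, 9.5]
grip_width: 0.013
finger_force: 60.4
```

>>> drive_tool(
  commands=[
    {"linear": [0.0058, 0.0058, 0.0058], "twist": [0, 0, 0]},
    {"linear": [0.0116, 0.0116, 0.0115], "twist": [0, 0, 0]},
    {"linear": [0.0174, 0.0174, 0.0172], "twist": [0, 0, 0]},
    {"linear": [0.0232, 0.0231, 0.023], "twist": [0, 0, 0]},
    {"linear": [0.029, 0.029, 0.0287], "twist": [0, 0, 0]},
  ],
)

```text
time_s: 6.85
position: [0.5466, 0.0123, 0.1086]
ee_rot: [0.345, 0.889, 0.275, -0.121]
wrist_force: [-6.9, -5.0, 9.5]
grip_width: 0.0135
finger_force: 60.4
```

>>> drive_tool(
  commands=[
    {"linear": [0.0058, 0.0058, 0.0058], "twist": [0, 0, 0]},
    {"linear": [0.0116, 0.0116, 0.0115], "twist": [0, 0, 0]},
    {"linear": [0.0174, 0.0174, 0.0172], "twist": [0, 0, 0]},
    {"linear": [0.0232, 0.0231, 0.023], "twist": [0, 0, 0]},
    {"linear": [0.029, 0.029, 0.0287], "twist": [0, 0, 0]},
  ],
)

```text
time_s: 7.35
position: [0.5461, 0.0223, 0.1086]
ee_rot: [0.345, 0.889, 0.275, -0.121]
wrist_force: [-7.0, -4.3, 9.6]
grip_width: 0.0131
finger_force: 60.4
```

```bash
python3 -c "
from h import *
info();meas()"
```

```text
t 7.35 phi 134.9 knob 0.266 grip board [-0.0744  0.0019  0.124 ] F board [-7.2  -3.96  9.58] M [0.06 0.96 0.67] w 0.013078531650610781
tool lin per m board y [2.904, 2.8914, 2.8648]
scene keeper ((0.033826738595962524, 0.10107892751693726), (0.10732726752758026, 0.08544746041297913), 0.5264818668365479) 943 stop y [0.1649 0.175  0.7441] blade y [0.034  0.0408 0.0653]
side keeper ((0.031438540667295456, 0.10401804745197296), (0.08924063295125961, 0.10203550010919571), 88.92147064208984) 1055 stop y [0.1659 0.1744 0.5115] blade y [0.0342 0.0393 0.0439]
```

>>> drive_tool(
  commands=[
    {"linear": [0.0058, 0.0058, 0.0058], "twist": [0, 0, 0]},
    {"linear": [0.0116, 0.0116, 0.0115], "twist": [0, 0, 0]},
    {"linear": [0.0174, 0.0174, 0.0172], "twist": [0, 0, 0]},
    {"linear": [0.0232, 0.0231, 0.023], "twist": [0, 0, 0]},
    {"linear": [0.029, 0.029, 0.0287], "twist": [0, 0, 0]},
    {"linear": [0.0348, 0.0347, 0.0344], "twist": [0, 0, 0]},
    {"linear": [0.0407, 0.0405, 0.0401], "twist": [0, 0, 0]},
  ],
)

```text
time_s: 8.15
position: [0.5454, 0.0363, 0.1086]
ee_rot: [0.345, 0.889, 0.275, -0.121]
wrist_force: [-5.6, -4.4, 8.7]
grip_width: 0.0129
finger_force: 60.5
```

>>> drive_tool(
  commands=[
    {"linear": [0.0029, 0.0029, 0.0029], "twist": [0, 0, 0]},
    {"linear": [0.0058, 0.0058, 0.0058], "twist": [0, 0, 0]},
  ],
)

```text
time_s: 8.35
position: [0.5454, 0.0384, 0.1086]
ee_rot: [0.345, 0.889, 0.275, -0.121]
wrist_force: [-8.1, -4.9, 9.8]
grip_width: 0.0132
finger_force: 60.5
```

>>> drive_tool(
  commands=[
    {"linear": [0.0029, 0.0029, 0.0029], "twist": [0, 0, 0]},
  ],
)

```text
time_s: 8.45
position: [0.5453, 0.0393, 0.1086]
ee_rot: [0.345, 0.889, 0.275, -0.121]
wrist_force: [-7.5, -4.3, 9.3]
grip_width: 0.0131
finger_force: 60.5
```

>>> drive_tool(
  commands=[
    {"linear": [0.0029, 0.0029, 0.0029], "twist": [0, 0, 0]},
  ],
)

```text
time_s: 8.55
position: [0.5453, 0.0404, 0.1086]
ee_rot: [0.345, 0.889, 0.275, -0.121]
wrist_force: [-7.3, -4.8, 9.6]
grip_width: 0.0127
finger_force: 60.5
```

>>> drive_tool(
  commands=[
    {"linear": [0.0029, 0.0029, 0.0029], "twist": [0, 0, 0]},
  ],
)

```text
time_s: 8.65
position: [0.5453, 0.0413, 0.1086]
ee_rot: [0.345, 0.889, 0.275, -0.121]
wrist_force: [-7.4, -5.1, 10.6]
grip_width: 0.0128
finger_force: 60.5
```

>>> drive_tool(
  commands=[
    {"linear": [0.0029, 0.0029, 0.0029], "twist": [0, 0, 0]},
  ],
)

```text
time_s: 8.75
position: [0.5452, 0.0423, 0.1086]
ee_rot: [0.345, 0.889, 0.275, -0.121]
wrist_force: [-8.6, -5.7, 11.1]
grip_width: 0.013
finger_force: 60.6
```

>>> drive_tool(
  commands=[
    {"linear": [0.0029, 0.0029, 0.0029], "twist": [0, 0, 0]},
  ],
)

```text
time_s: 8.85
position: [0.5452, 0.0432, 0.1086]
ee_rot: [0.345, 0.889, 0.275, -0.121]
wrist_force: [-8.1, -7.6, 11.6]
grip_width: 0.0133
finger_force: 60.8
```

>>> drive_tool(
  commands=[
    {"linear": [0.0029, 0.0029, 0.0029], "twist": [0, 0, 0]},
  ],
)

```text
time_s: 8.95
position: [0.5452, 0.0441, 0.1086]
ee_rot: [0.345, 0.889, 0.275, -0.121]
wrist_force: [-8.8, -9.3, 11.9]
grip_width: 0.0132
finger_force: 61.0
```

```bash
python3 -c "
from h import *
info();meas()"
```

```text
t 8.95 phi 134.9 knob 0.266 grip board [-0.0743  0.0236  0.1239] F board [-9.27 -8.91 11.91] M [-0.26  1.22  0.91] w 0.01319496814995457
tool lin per m board y [2.9049, 2.892, 2.8633]
scene keeper ((0.033087342977523804, 0.11798586696386337), (0.10595517605543137, 0.08247248083353043), 0.3805786371231079) 939 stop y [0.1619 0.1728 0.7437] blade y [0.0552 0.0613 0.076 ]
side keeper ((0.031580619513988495, 0.11875434964895248), (0.10165245831012726, 0.08236096054315567), 0.1532250940799713) 1006 stop y [0.1607 0.1724 0.5112] blade y [0.0553 0.0613 0.0652]
```

>>> drive_tool(
  commands=[
    {"linear": [0, 0, 0], "twist": [0, 0, 0]},
    {"linear": [0, 0, 0], "twist": [0, 0, 0]},
    {"linear": [0, 0, 0], "twist": [0, 0, 0]},
    {"linear": [0, 0, 0], "twist": [0, 0, 0]},
  ],
)

```text
time_s: 9.45
position: [0.5451, 0.0442, 0.1086]
ee_rot: [0.345, 0.889, 0.275, -0.121]
wrist_force: [-7.1, -6.0, 10.2]
grip_width: 0.0129
finger_force: 60.8
```

>>> drive_tool(
  commands=[
    {"linear": [0, 0, 0], "twist": [0, 0, 0.06]},
    {"linear": [0, 0, 0], "twist": [0, 0, 0.12]},
    {"linear": [-0.001, 0.001, 0], "twist": [0, 0, 0.18]},
    {"linear": [-0.002, 0.002, 0], "twist": [0, 0, 0.24]},
    {"linear": [-0.003, 0.003, 0], "twist": [0, 0, 0.3]},
    {"linear": [-0.004, 0.004, 0], "twist": [0, 0, 0.36]},
    {"linear": [-0.005, 0.005, 0], "twist": [0, 0, 0.42]},
    {"linear": [-0.006, 0.006, 0], "twist": [0, 0, 0.48]},
    {"linear": [-0.007, 0.007, 0], "twist": [0, 0, 0.54]},
    {"linear": [-0.007, 0.007, 0], "twist": [0, 0, 0.6]},
    {"linear": [-0.007, 0.007, 0], "twist": [0, 0, 0.66]},
    {"linear": [-0.007, 0.007, 0], "twist": [0, 0, 0.72]},
    {"linear": [-0.007, 0.007, 0], "twist": [0, 0, 0.77]},
    {"linear": [-0.007, 0.007, 0], "twist": [0, 0, 0.8]},
    {"linear": [-0.007, 0.007, 0], "twist": [0, 0, 0.8]},
    {"linear": [-0.007, 0.007, 0], "twist": [0, 0, 0.8]},
    {"linear": [-0.007, 0.007, 0], "twist": [0, 0, 0.8]},
    {"linear": [-0.007, 0.007, 0], "twist": [0, 0, 0.8]},
  ],
)

```text
time_s: 11.25
position: [0.5474, 0.0442, 0.1087]
ee_rot: [0.878, 0.372, 0.105, -0.281]
wrist_force: [-6.3, -6.6, 11.0]
grip_width: 0.0133
finger_force: 60.7
```

```bash
python3 -c "
from h import *
info();meas()"
```

```text
t 11.25 phi 43.3 knob 1.866 grip board [-0.0721  0.0236  0.124 ] F board [-6.57 -6.34 11.04] M [-0.12  0.96  0.69] w 0.013307860817600915
tool lin per m board y [2.8053, -2.9885, 2.8635]
scene keeper ((0.03280756622552872, 0.11807787418365479), (0.1052657887339592, 0.0823335200548172), 0.5597736835479736) 936 stop y [0.1622 0.1749 0.7402] blade y [0.0557 0.0626 0.0784]
side keeper ((0.03146118298172951, 0.11863361299037933), (0.08242002874612808, 0.1019003838300705), 89.73111724853516) 1004 stop y [0.1606 0.1728 0.5112] blade y [0.0561 0.0606 0.0649]
```

>>> drive_tool(
  commands=[
    {"linear": [0, 0, 0], "twist": [0, 0, 0]},
    {"linear": [0, 0, 0], "twist": [0, 0, 0]},
    {"linear": [0, 0, 0], "twist": [0, 0, 0]},
    {"linear": [0, 0, 0], "twist": [0, 0, 0]},
    {"linear": [0, 0, 0], "twist": [0, 0, 0]},
    {"linear": [0, 0, 0], "twist": [0, 0, 0]},
    {"linear": [0, 0, 0], "twist": [0, 0, 0]},
    {"linear": [0, 0, 0], "twist": [0, 0, 0]},
    {"linear": [0, 0, -0.05], "twist": [0, 0, 0]},
    {"linear": [0, 0, -0.15], "twist": [0, 0, 0]},
    {"linear": [0, 0, -0.25], "twist": [0, 0, 0]},
    {"linear": [0, 0, -0.35], "twist": [0, 0, 0]},
    {"linear": [0, 0, -0.45], "twist": [0, 0, 0]},
    {"linear": [0, 0, -0.5], "twist": [0, 0, 0]},
    {"linear": [0, 0, -0.5], "twist": [0, 0, 0]},
    {"linear": [0, 0, -0.5], "twist": [0, 0, 0]},
  ],
  fingers=1,
)

```text
time_s: 12.95
position: [0.5497, -0.0119, 0.1901]
ee_rot: [0.878, 0.372, 0.105, -0.282]
wrist_force: [-0.5, 0.0, 0.3]
grip_width: 0.0852
finger_force: 0.0
```

```bash
python3 - <<'E'
from h import *
s=info();meas()
d=cap('wrist'); cv2.imwrite('pics/wrist2.png',d['image'])
T=np.eye(4); T[:3,:3]=Ro.from_quat(s['ee_rot']).as_matrix(); T[:3,3]=s['position']
w=cloud(d,T@np.array(d['hand_eye'])); b=(w-C0)@RB; x,y,z=b[...,0],b[...,1],b[...,2]
G=(-.073,.025,.121)
L=w-(C0+RB@np.array(G)); l=np.stack([L@EX,L@EU,L@ZA],-1)
m=(np.hypot(l[...,0],l[...,1])<.055)&(l[...,2]>.008)&(l[...,2]<.022)&(cv2.cvtColor(d['image'],cv2.COLOR_BGR2HSV)[...,2]<70)
q=l[m]; v=cv2.fitLine(q[:,:2].astype(np.float32),cv2.DIST_HUBER,0,.01,.01).ravel(); ph=np.degrees(np.arctan2(v[1],v[0]))%180
print('knob',np.pi/2+1.05-np.radians(ph),len(q))
for x0 in (.0,.02,.04):
    mm=(abs(x-x0)<.008)&(y>.03)&(y<.1)&(z>.066)&(z<.092); h,e=np.histogram(y[mm],bins=np.arange(.04,.1,.002)); print(x0,dict(zip(e.round(3).tolist(),h.tolist())))
E
```

```text
t 12.95 phi 43.3 knob 1.866 grip board [-0.0725 -0.0325  0.2054] F board [-0.49  0.04  0.35] M [-0.32 -0.05 -0.02] w 0.08523182259026417
tool lin per m board y [2.8048, -2.9861, 2.8664]
scene keeper ((0.03343898430466652, 0.11812679469585419), (0.10469081997871399, 0.08246802538633347), 0.43926775455474854) 933 stop y [0.1621 0.1749 0.7423] blade y [0.0557 0.0615 0.0778]
side keeper ((0.03067801147699356, 0.11883138120174408), (0.10132035613059998, 0.08315497636795044), 1.1059513092041016) 1017 stop y [0.1611 0.1738 0.5116] blade y [-1.3223  0.0592  0.065 ]
knob 1.8661816 1663
0.0 {0.04: 0, 0.042: 0, 0.044: 0, 0.046: 0, 0.048: 0, 0.05: 0, 0.052: 0, 0.054: 79, 0.056: 67, 0.058: 45, 0.06: 42, 0.062: 17, 0.064: 0, 0.066: 0, 0.068: 48, 0.07: 68, 0.072: 46, 0.074: 20, 0.076: 79, 0.078: 147, 0.08: 68, 0.082: 44, 0.084: 42, 0.086: 42, 0.088: 47, 0.09: 43, 0.092: 39, 0.094: 42, 0.096: 38}
0.02 {0.04: 0, 0.042: 0, 0.044: 0, 0.046: 0, 0.048: 0, 0.05: 0, 0.052: 0, 0.054: 95, 0.056: 55, 0.058: 51, 0.06: 42, 0.062: 13, 0.064: 0, 0.066: 0, 0.068: 48, 0.07: 76, 0.072: 46, 0.074: 22, 0.076: 91, 0.078: 146, 0.08: 76, 0.082: 48, 0.084: 43, 0.086: 40, 0.088: 47, 0.09: 43, 0.092: 42, 0.094: 47, 0.096: 39}
0.04 {0.04: 0, 0.042: 0, 0.044: 0, 0.046: 0, 0.048: 0, 0.05: 0, 0.052: 0, 0.054: 100, 0.056: 61, 0.058: 50, 0.06: 46, 0.062: 17, 0.064: 0, 0.066: 0, 0.068: 66, 0.07: 60, 0.072: 51, 0.074: 19, 0.076: 92, 0.078: 153, 0.08: 76, 0.082: 52, 0.084: 46, 0.086: 49, 0.088: 41, 0.09: 46, 0.092: 50, 0.094: 45, 0.096: 42}
```

View pics/wrist2.png

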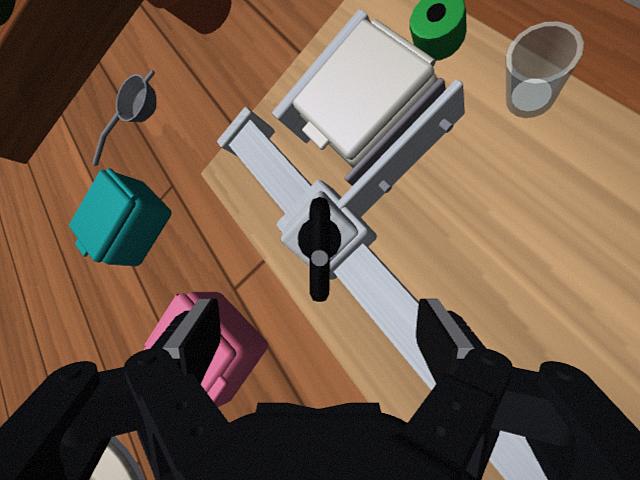

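The wrist view shows the keeper (365,85) square between the plate (395,130) and the stop (320,65). The knob at (320,240) measures 1.87 rad, so it is tight. The gap between blade and plate is about 6 mm against 10 mm with the spring out, so the spring is about 4 mm in.

```bash
python3 -c "
from plant import manip
print(manip.hand_in())"
```

```text
the job is handed in; nothing more can be done
None
```

I've handed the job in: the fence holds the keeper square against the end stop with the spring about 4 mm of its 8 mm in, and the knob is tight at about 1.87 rad; the hand-in returned no verdict.

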